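# Feel along the roughness comparator

### The arm

A 7-joint arm with a two-finger parallel gripper is mounted at the origin on a cart in front of the work surface, level with it; the furniture and walls round the work are solid. World frame = base frame: x ahead of the robot, y to its left, z up, the work surface at z = 0. Lengths are in m, angles in rad, forces in N, time in s.
With the tool pointing down it reaches from about 0.4 to 0.875 m from the base axis. Payload 19.3 kg.
Tool frame: the origin (TCP) lies between the finger pads, 19 mm behind the fingertips; this is the grasp point; z points along the fingers, y is the line along which they close (so a half turn about z gives the same grasp; the last joint's range is limited). The gripper opens to 85 mm and grips with 20 to 120 N. Pads are 22 mm wide; open, the fingers measure 114 mm over their backs; the gripper's body (76 mm by 85 mm) begins 54 mm behind the grasp point. The pads swing forward as they close: fully open they stand 13 mm farther back than shut.
Start: joints at [-1.241, 0.521, -0.036, 1.599, 0.021, 1.021, -0.113], TCP at [0.243, 0.576, 0.25] pointing down, gripper open.
Joint ranges: [-2.91, 2.91], [-0.3, 2.13], [-1.5, 1.42], [0.17, 2.43], [-1.26, 4.41], [0.16, 1.93], [-2.52, 2.52]. Speed limits (rad/s): [1.89, 1.89, 2.39, 2.39, 3.01, 3.01, 3.01].

### API

Orientations are given as [roll, pitch, yaw] about the fixed x, y, z axes, in that order (R = Rz(yaw) Ry(pitch) Rx(roll)).
In Python, from workcell import bot gives the robot as it stands. The module is installed in compiled form; this text tells all that it offers.
- The arm moves only by the tool apply_moves, never from a script. Its arguments are lists of equal length, an entry for each row: "claw": the finger opening in m, from 0 to 0.0854; "xyz": the shift along the tool's x, y, z in m, a list of three; "twist": the turn, a rotation vector about the tool's x, y, z in rad, a list of three. A call has 1 to 20 rows; each row shifts and turns the commanded pose from where the row before left it, along the tool's axes as they then stand; what a row does not reach is not made up. A row lasts 1/10 s, in which the tool goes at most 50 mm and 8.59 degrees, less where a joint would pass 70% of its speed; a pose out of reach is approached as far as the arm can. A call with a gripper value outside its range is refused whole. The fingers move at their own pace and stop on an object; "force" is the grip in N (left out, the last holds). Time passes only in rows, so rows that do not move let the fingers close. It gives the time, the measured TCP pose, the force, the opening and the grip force at its end, in the units of the state.
- bot.observe(): the state, without advancing time (a new reading comes with each control period).
- bot.grab_frame(name): name is "scene" or "top"; returns a dict with "img" (400x640x3 uint8, red, green, blue), "vfov" (degrees; the focal length in pixels is half the picture's height over the tangent of half this angle, whatever the lens; pixels are square), "cx", "cy" (the principal point, pixels), "distortion" ([k1, k2, p1, p2, k3] as OpenCV has them; the pictures are not rectified), "view" (4x4, takes a point from world to camera coordinates). Camera axes: x right, y up, looking along -z (the intrinsics and any distortion apply to the point x, -y, -z); pixel columns grow to the right and rows downward; lengths in m; the calibration is good to about 2 mm. A picture is of the moment at which its call begins. There is no depth.
- bot.job_done(): hands the job in; it is judged then, once.
Trained networks look in the newest picture that a camera, given by its name, has taken for a name from the list of things; names that differ only in an ending like _2 or _b are one class to them, and where a whole thing is asked for, a point or a joint stands for the part that bears it (a point fixed in the world has none). Each returns a list of dicts, best first, with "score" (0 to 1); they miss things now and then, are a little off and sometimes report something else, mostly with a low value. They report only what shows in the picture. A call takes as long as a camera call.
- bot.find_in(camera, query): "position" ([x, y, z] in m, in world coordinates, good to about 4 mm: the middle of the surface that is visible of it).
The state is a dict: "clock": time; "qpos": joint angles; "qd": joint speeds; "joint_efforts": joint torques, N m; "position": TCP position; "tool_rot": TCP orientation; "force": force on the tool from outside, world axes, zero at the start; "moment": the same for the moment, N m; "grip_width": finger opening in m; "finger_force": force on a finger pad.
Only numpy, scipy, OpenCV 4.12 (cv2) and the standard library are available. Lean on these libraries where they do the work, as an engineer would, in place of code of your own. Each camera call takes 0.05 s, during which the arm holds its last target. There are 200 camera calls.

### The job

Feel your way over the roughness comparator with closed fingertips: set them down on the coarsest ribbed patch, beside the tab with the hole, and stroke lightly and without lifting over the centres of all six patches in order, along that row to its end, straight across and back along the other row to the smooth patch. Finish holding there, with the fingertips still resting lightly on the smooth patch. Do not press the cushioned plate to its stop, do not shift or lift the comparator, and leave the other things alone.

Things in the scene. Friction and masses are not known exactly. Their poses are not given: they have to be found in the camera images.
- comparator: roughness comparator, loose: dark steel tray 140x100x8 mm (about 1 kg), foam, and a floating metal plate 128x88 mm with top 24 mm up, bearing six 35 mm square patches, two rows of three, 40 mm apart both ways. A 28 mm tab with a 14 mm hole juts from one short side by the coarsest patch. Origin: centre of the underside; x along the 140 mm side away from the tab, y towards patches 1-3. Any yaw.
- touch_plate (a joint): how far the floating plate is pressed down into its cushion, m: 0 untouched, 0.010 bottomed. It always stays level. It begins to sink at about 1 N and takes 0.5 N more for each mm, so 0.004 is about 3 N. 0.001 to 0.008 is a light touch.
- patch_1 (a point): first and coarsest patch, 4 broad ribs 8.3 mm apart, beside the carrying tab. Point: centre of its top, at x -40, y 20, z 24 mm in the comparator's frame (sinks with the plate). Felt while the fingertips press the plate with the TCP within 12 mm of it seen from above.
- patch_2 (a point): second patch, next along the same row, 5 ribs 6.4 mm apart. Point: centre of its top, at x 0, y 20, z 24 mm in the comparator's frame (sinks with the plate). Felt while the fingertips press the plate with the TCP within 12 mm of it seen from above.
- patch_3 (a point): third patch, at the far end of the same row, 7 ribs 4.7 mm apart. Point: centre of its top, at x 40, y 20, z 24 mm in the comparator's frame (sinks with the plate). Felt while the fingertips press the plate with the TCP within 12 mm of it seen from above.
- patch_4 (a point): fourth patch, straight across from the third in the other row, 10 ribs 3.4 mm apart. Point: centre of its top, at x 40, y -20, z 24 mm in the comparator's frame (sinks with the plate). Felt while the fingertips press the plate with the TCP within 12 mm of it seen from above.
- patch_5 (a point): fifth patch, middle of the second row, 14 ribs 2.4 mm apart. Point: centre of its top, at x 0, y -20, z 24 mm in the comparator's frame (sinks with the plate). Felt while the fingertips press the plate with the TCP within 12 mm of it seen from above.
- patch_6 (a point): sixth and last patch, no ribs, smooth; at the tab end of the second row, next to the first patch. Point: centre of its top, at x -40, y -20, z 24 mm in the comparator's frame (sinks with the plate). Felt while the fingertips press the plate with the TCP within 12 mm of it seen from above.
- specimen_1: black resin sample disc, 30 mm across, 16 high, beside the comparator; a bystander, loose. Origin: centre of its underside.
- specimen_3: dark red resin sample disc, 25 mm across, 14 high, by the end of the comparator without the tab; a bystander, loose. Origin: centre of its underside.
- eraser: blue and white eraser, 54 x 21 x 13 mm, beside the comparator; a bystander, loose. Origin: centre of its underside.
- test_block_200: hexagonal steel test block, 51 x 45 x 12 mm; a bystander, loose. Origin: centre of its underside.
- test_block_700: round steel test block, 64 mm across, 15 high; a bystander, loose. Origin: centre of its underside.
- screwdriver: orange-handled screwdriver, 153 mm long, 19 mm thick; a bystander, loose. Origin: centre of its underside.

How it is judged:
By the outcome, as a careful person would: the job done as asked, in the order asked, and still so for the second after the job is handed in, while the arm keeps its last pose, push and grip.
It also fails if it takes over 42 s, if anything falls off the work surface, if the arm or the gripper's body presses on something with over 40 N, if the wrist force passes 120 N, or if a joint passes its speed limit or range.

## Working session

There is one attempt and no reset: what is moved stays moved. The work goes in short steps, Python scripts to look and compute and a tool call to move; the robot and the scene stay as the last step left them, time stands still between calls to the robot, and variables do not carry over. Pictures are saved under pics/ and viewed, at most 10 in all, crops included, and the job is handed in when it is done.

Besides the shell and the picture viewer there is one more tool, called as a command line: name --argument value ..., lists and objects as JSON in quotes. apply_moves: Moves the arm, as the interface text tells. Its arguments: {"type":"object","properties":{"claw":{"type":"array"},"xyz":{"type":"array"},"twist":{"type":"array"},"force":{"type":"number"}},"required":["claw","xyz","twist"]}

```bash
mkdir -p pics; python3 - <<'E'
from workcell import bot
import cv2,numpy as np
s=bot.observe(); print({k:np.round(s[k],3).tolist() for k in ("clock","position","tool_rot","force","grip_width")})
for c in("top","scene"):
    f=bot.grab_frame(c); cv2.imwrite(f"pics/{c}0.png",f["img"][...,::-1]); print(c,f["vfov"],f["cx"],f["cy"],f["distortion"],np.round(f["view"],4).tolist())
    for q in("comparator","patch_1","specimen_1","eraser"):
        print(c,q,[(np.round(d["position"],3).tolist(),round(d["score"],2)) for d in bot.find_in(c,q)][:6])
E
```

```text
{'clock': 0.0, 'position': [0.243, 0.575, 0.249], 'tool_rot': [-3.14, 0.0, 2.742], 'force': [-0.239, 0.674, 0.742], 'grip_width': 0.086}
top 45.075938466226006 319.9868158208224 200.2416556244815 [-0.0481894  0.         0.         0.         0.       ] [[-0.0166, -0.9995, 0.0256, 0.1595], [0.9871, -0.0123, 0.1594, -0.4806], [-0.159, 0.028, 0.9869, -0.9378], [0.0, 0.0, 0.0, 1.0]]
top comparator [([0.47, 0.109, 0.025], 0.78)]
top patch_1 [([0.472, 0.115, 0.02], 0.6)]
top specimen_1 [([0.406, 0.155, 0.017], 0.52), ([0.516, 0.205, 0.015], 0.43)]
top eraser [([0.552, 0.074, 0.01], 0.77)]
scene 52.837051487641524 317.5757528325601 201.4557265057465 [0.00501691 0.         0.         0.         0.        ] [[-0.7961, -0.6051, 0.0012, 0.4692], [0.3752, -0.4921, 0.7856, -0.1299], [-0.4748, 0.6259, 0.6188, -0.932], [0.0, 0.0, 0.0, 1.0]]
scene comparator [([0.471, 0.121, 0.023], 0.87)]
scene patch_1 [([0.48, 0.114, 0.02], 0.87)]
scene specimen_1 []
scene eraser [([0.556, 0.078, 0.011], 0.56)]
```

View pics/top0.png

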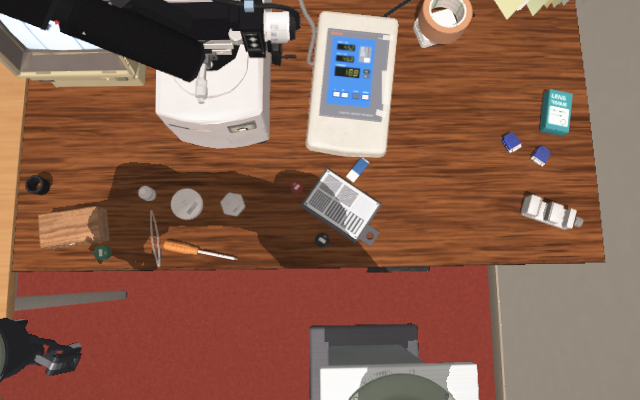

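View pics/scene0.png

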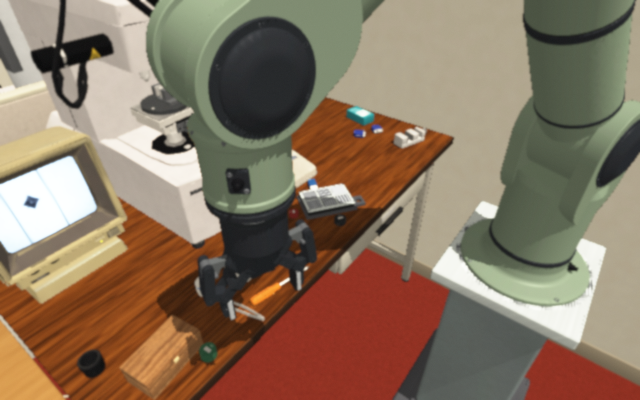

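```bash
cat > h.py <<'E'
import numpy as np,cv2
from workcell import bot
def proj(f,P):
    P=np.atleast_2d(P).astype(float); c=(np.c_[P,np.ones(len(P))]@np.array(f["view"]).T)[:,:3]*[1,-1,-1]
    F=200/np.tan(np.radians(f["vfov"]/2)); K=np.array([[F,0,f["cx"]],[0,F,f["cy"]],[0,0,1.]])
    return cv2.projectPoints(c,np.zeros(3),np.zeros(3),K,np.array(f["distortion"]))[0][:,0]
def ortho(f,x0,x1,y0,y1,z,s=3000):
    # rows: x decreasing downward, cols: y decreasing rightward
    xs=np.arange(x1,x0,-1/s); ys=np.arange(y1,y0,-1/s); Y,X=np.meshgrid(ys,xs)
    uv=proj(f,np.c_[X.ravel(),Y.ravel(),np.full(X.size,z)]).reshape(*X.shape,2).astype(np.float32)
    return cv2.remap(f["img"],uv[...,0],uv[...,1],cv2.INTER_CUBIC)[...,::-1].copy()
E
python3 - <<'E'
from h import *
f=bot.grab_frame("top"); o=ortho(f,.37,.57,.0,.22,.024); cv2.imwrite("pics/o1.png",o)
E
```

```text
(no output)
```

View pics/o1.png

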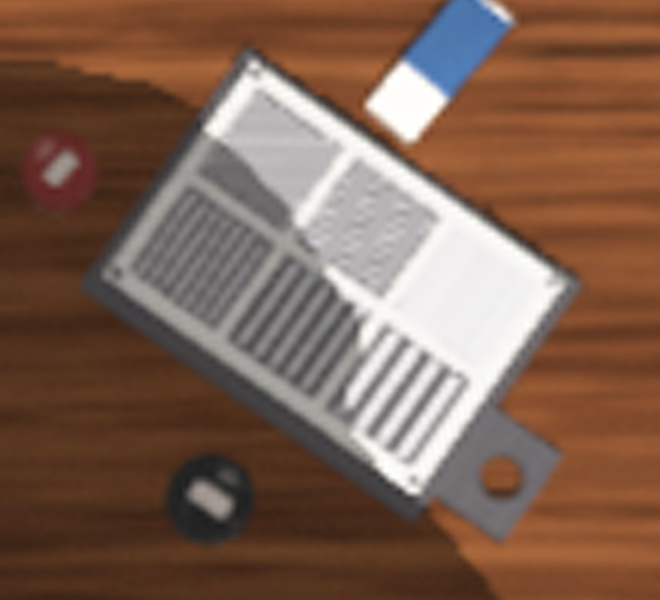

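The top view shows the comparator at about (340,205), with its tab at lower right and the coarse row on the lower left. In the rectified view the patch centres fit a comparator origin of about (0.478, 0.108), yaw 55°.

First I'll close the fingers, turn to yaw π and travel at height to above patch 1.

apply_moves --claw '[0,0,0,0,0,0,0,0,0,0,0,0,0,0,0,0,0,0,0]' --force 20 --xyz '[[0,0,0],[0,0,0],[0,0,0],[0,0,0],[-0.014,-0.035,0],[-0.014,-0.035,0],[-0.014,-0.035,0],[-0.014,-0.035,0],[-0.014,-0.035,0],[-0.014,-0.035,0],[-0.014,-0.035,0],[-0.014,-0.035,0],[-0.014,-0.035,0],[-0.014,-0.035,0],[-0.014,-0.035,0],[-0.014,-0.035,0],[-0.014,-0.035,0],[-0.014,-0.035,0],[0,0,0]]' --twist '[[0,0,-0.1],[0,0,-0.1],[0,0,-0.1],[0,0,-0.1],[0,0,0],[0,0,0],[0,0,0],[0,0,0],[0,0,0],[0,0,0],[0,0,0],[0,0,0],[0,0,0],[0,0,0],[0,0,0],[0,0,0],[0,0,0],[0,0,0],[0,0,0]]'

```text
clock: 2.45
position: [0.4406, 0.0815, 0.2502]
tool_rot: [-3.141, 0.001, 3.136]
force: [0.0, 0.6, -0.2]
grip_width: -0.0003
finger_force: 0.0
```

apply_moves --claw '[0,0,0,0,0,0,0]' --xyz '[[0.0,0.004,0.03],[0,0.001,0.03],[0,0,0.03],[0,0,0.03],[0,0,0.03],[0,0,0.02],[0,0,0]]' --twist '[[0,0,0],[0,0,0],[0,0,0],[0,0,0],[0,0,0],[0,0,0],[0,0,0]]'

```text
clock: 3.15
position: [0.4382, 0.0908, 0.0782]
tool_rot: [-3.141, -0.003, -3.141]
force: [0.7, -0.6, 1.0]
grip_width: -0.0002
finger_force: 0.0
```

```bash
python3 - <<'E'
from h import *
f=bot.grab_frame("top"); s=bot.observe()
print(np.round(s["position"],4),np.round(s["force"],2),np.round(s["qpos"],2))
a=ortho(f,.37,.62,-.01,.22,.024,2000)
g=bot.grab_frame("scene"); b=cv2.resize(g["img"][100:300,180:430,::-1],(500,400),interpolation=cv2.INTER_CUBIC)
p=proj(g,[list(s["position"]-np.array([0,0,.019]))])[0]; p=(p-[180,100])*2; cv2.drawMarker(b,tuple(int(v) for v in p),(0,0,255),0,8)
h=max(a.shape[0],400); c=np.zeros((h,a.shape[1]+500,3),np.uint8); c[:a.shape[0],:a.shape[1]]=a; c[:400,a.shape[1]:]=b
c=c[:, :]; cv2.imwrite("pics/c1.png",cv2.resize(c,(790,int(c.shape[0]*790/c.shape[1]))))
E
```

```text
[0.4388 0.0908 0.0795] [-0.18 -0.59  0.84] [-0.35  0.55  0.02  2.18 -0.03  0.42  1.26]
```

View pics/c1.png

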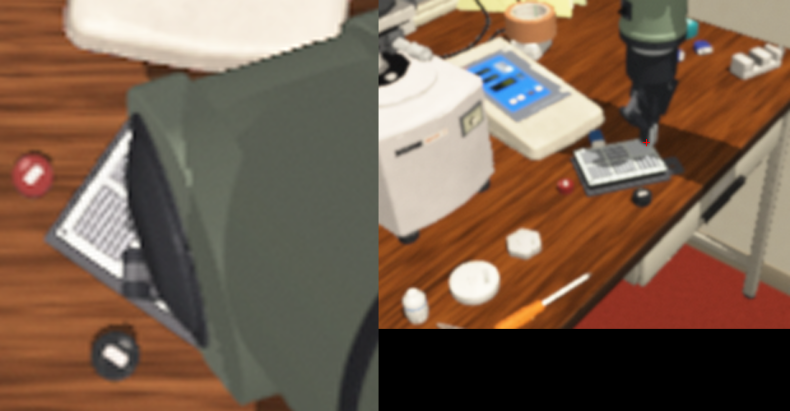

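The right half shows the fingertips hovering above the tab end of the plate. The instrument box beyond it is low. I'll check the plate position from the scene camera, which now has a clear view.

```bash
python3 - <<'E'
from h import *
f=bot.grab_frame("scene"); o=ortho(f,.40,.56,.02,.2,.024,3000)
c=np.array([.478,.108]); t=np.radians(54.9); ex=np.array([np.cos(t),np.sin(t)]); ey=np.array([-ex[1],ex[0]])
for i,(a,b) in enumerate([(-.04,.02),(0,.02),(.04,.02),(.04,-.02),(0,-.02),(-.04,-.02),(.064,.044),(.064,-.044),(-.064,.044),(-.064,-.044)]):
    p=c+a*ex+b*ey; print(i+1,p.round(4)); cv2.drawMarker(o,(int((.2-p[1])*3000),int((.56-p[0])*3000)),(0,0,255),0,12,1)
cv2.imwrite("pics/o2.png",o)
E
```

```text
1 [0.4386 0.0868]
2 [0.4616 0.1195]
3 [0.4846 0.1522]
4 [0.5174 0.1292]
5 [0.4944 0.0965]
6 [0.4714 0.0638]
7 [0.4788 0.1857]
8 [0.5508 0.1351]
9 [0.4052 0.0809]
10 [0.4772 0.0303]
```

View pics/o2.png

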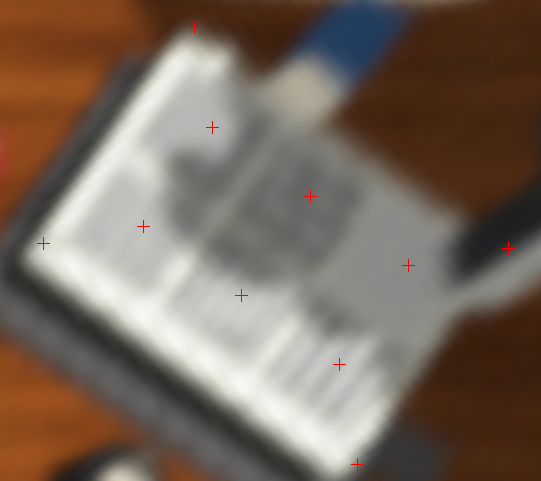

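The scene view puts the plate 3-5 mm left of and below my marks, so I'll use a compromise origin of (0.477, 0.110). Now descending to just above patch 1.

apply_moves --claw '[0,0,0,0,0]' --xyz '[[0.001,-0.002,0.015],[0,0,0.012],[0,0,0.005],[0,0,0],[0,0,0]]' --twist '[[0,0,0],[0,0,0],[0,0,0],[0,0,0],[0,0,0]]'

```text
clock: 3.8
position: [0.4385, 0.0888, 0.0483]
tool_rot: [3.142, 0.0, -3.141]
force: [-0.6, 0.1, 0.9]
grip_width: -0.0001
finger_force: 0.0
```

```bash
cat > r.py <<'E'
from h import *
P=[];F=[]
for i in range(6):
    bot.grab_frame("scene"); s=bot.observe(); P.append(s["position"]);F.append(s["force"])
print(s["clock"],np.mean(P,0).round(4),np.std(P,0).round(4),np.mean(F,0).round(2),np.std(F,0).round(2))
E
python3 r.py
```

```text
4.1 [0.4386 0.0888 0.0484] [0.     0.     0.0001] [0.42 0.15 0.  ] [0.6  0.12 0.41]
```

apply_moves --claw '[0,0,0,0,0,0]' --xyz '[[0,0,0.003],[0,0,0.002],[0,0,0.002],[0,0,0.002],[0,0,0],[0,0,0]]' --twist '[[0,0,0],[0,0,0],[0,0,0],[0,0,0],[0,0,0],[0,0,0]]'

```text
clock: 4.7
position: [0.4384, 0.0887, 0.039]
tool_rot: [-3.142, -0.0, -3.141]
force: [0.3, -0.7, 1.9]
grip_width: -0.0002
finger_force: 1.5
```

```bash
python3 r.py
```

```text
5.0 [0.4384 0.0887 0.0391] [0. 0. 0.] [-0.04  0.05  2.57] [0.48 0.5  0.66]
```

Contact is at about 2.6 N and 3-4 mm of sink, which is a light touch. Now stroking along the first row.

apply_moves --claw '[0,0,0,0,0,0,0,0,0,0,0,0,0,0,0,0,0,0]' --xyz '[[-0.0028,0.0041,0],[-0.0028,0.0041,0],[-0.0028,0.0041,0],[-0.0028,0.0041,0],[-0.0028,0.0041,0],[-0.0028,0.0041,0],[-0.0028,0.0041,0],[-0.0028,0.0041,0],[-0.0028,0.0041,0],[-0.0028,0.0041,0],[-0.0028,0.0041,0],[-0.0028,0.0041,0],[-0.0028,0.0041,0],[-0.0028,0.0041,0],[-0.0028,0.0041,0],[-0.0028,0.0041,0],[0,0,0],[0,0,0]]' --twist '[[0,0,0],[0,0,0],[0,0,0],[0,0,0],[0,0,0],[0,0,0],[0,0,0],[0,0,0],[0,0,0],[0,0,0],[0,0,0],[0,0,0],[0,0,0],[0,0,0],[0,0,0],[0,0,0],[0,0,0],[0,0,0]]'

```text
clock: 6.8
position: [0.4835, 0.1548, 0.0391]
tool_rot: [3.141, 0.001, -3.141]
force: [1.2, 1.5, 2.6]
grip_width: 0.0
finger_force: 1.4
```

```bash
python3 r.py; python3 - <<'E'
from h import *
f=bot.grab_frame("scene"); o=ortho(f,.40,.56,.02,.2,.020,3000)
c=np.array([.477,.110]); t=np.radians(54.9); ex=np.array([np.cos(t),np.sin(t)]); ey=np.array([-ex[1],ex[0]])
for a,b in [(-.04,.02),(0,.02),(.04,.02),(.04,-.02),(0,-.02),(-.04,-.02)]:
    p=c+a*ex+b*ey; cv2.drawMarker(o,(int((.2-p[1])*3000),int((.56-p[0])*3000)),(0,0,255),0,12,1)
cv2.imwrite("pics/o3.png",o)
E
```

```text
7.1 [0.4833 0.1545 0.0391] [0.0001 0.0001 0.    ] [1.13 2.44 3.23] [0.37 0.25 0.14]
```

View pics/o3.png

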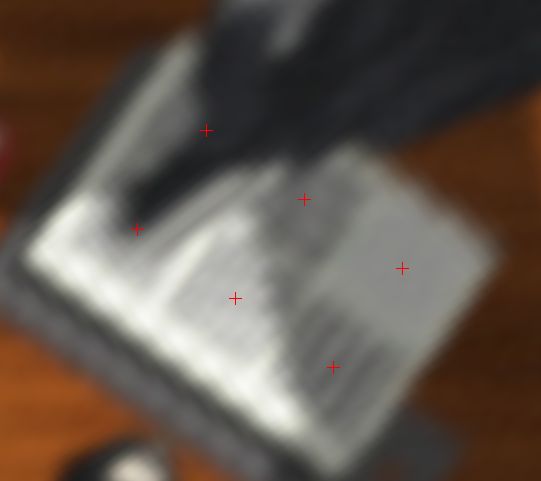

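The picture shows the comparator where it was and the fingertip at (135,225), on patch 3. Going straight across to patch 4.

apply_moves --claw '[0,0,0,0,0,0,0,0,0,0]' --xyz '[[-0.0041,-0.0029,0],[-0.0041,-0.0029,0],[-0.0041,-0.0029,0],[-0.0041,-0.0029,0],[-0.0041,-0.0029,0],[-0.0041,-0.0029,0],[-0.0041,-0.0029,0],[-0.0041,-0.0029,0],[0,0,0],[0,0,0]]' --twist '[[0,0,0],[0,0,0],[0,0,0],[0,0,0],[0,0,0],[0,0,0],[0,0,0],[0,0,0],[0,0,0],[0,0,0]]'

```text
clock: 8.15
position: [0.5164, 0.1308, 0.0391]
tool_rot: [-3.141, 0.001, 3.141]
force: [2.0, -2.2, 2.7]
grip_width: 0.0001
finger_force: 1.4
```

```bash
python3 r.py
```

```text
8.45 [0.5161 0.1311 0.0391] [0.0001 0.0001 0.    ] [ 1.47 -1.56  3.17] [0.31 0.3  0.35]
```

apply_moves --claw '[0,0,0,0,0,0,0,0,0,0,0,0,0,0,0,0,0,0]' --xyz '[[0.0029,-0.0041,0],[0.0029,-0.0041,0],[0.0029,-0.0041,0],[0.0029,-0.0041,0],[0.0029,-0.0041,0],[0.0029,-0.0041,0],[0.0029,-0.0041,0],[0.0029,-0.0041,0],[0.0029,-0.0041,0],[0.0029,-0.0041,0],[0.0029,-0.0041,0],[0.0029,-0.0041,0],[0.0029,-0.0041,0],[0.0029,-0.0041,0],[0.0029,-0.0041,0],[0.0029,-0.0041,0],[0,0,0],[0,0,0]]' --twist '[[0,0,0],[0,0,0],[0,0,0],[0,0,0],[0,0,0],[0,0,0],[0,0,0],[0,0,0],[0,0,0],[0,0,0],[0,0,0],[0,0,0],[0,0,0],[0,0,0],[0,0,0],[0,0,0],[0,0,0],[0,0,0]]'

```text
clock: 10.25
position: [0.4691, 0.065, 0.0389]
tool_rot: [-3.141, -0.001, 3.141]
force: [-1.1, -0.8, 3.2]
grip_width: 0.0001
finger_force: 1.5
```

```bash
python3 r.py; python3 - <<'E'
from h import *
f=bot.grab_frame("scene"); o=ortho(f,.40,.56,.02,.2,.020,3000)
c=np.array([.477,.110]); t=np.radians(54.9); ex=np.array([np.cos(t),np.sin(t)]); ey=np.array([-ex[1],ex[0]])
for a,b in [(-.04,.02),(0,.02),(.04,.02),(.04,-.02),(0,-.02),(-.04,-.02)]:
    p=c+a*ex+b*ey; cv2.drawMarker(o,(int((.2-p[1])*3000),int((.56-p[0])*3000)),(0,0,255),0,12,1)
cv2.imwrite("pics/o4.png",o)
E
```

```text
10.55 [0.4694 0.0654 0.0389] [0.0001 0.0001 0.    ] [-1.44 -1.6   2.81] [0.71 0.54 0.48]
```

View pics/o4.png

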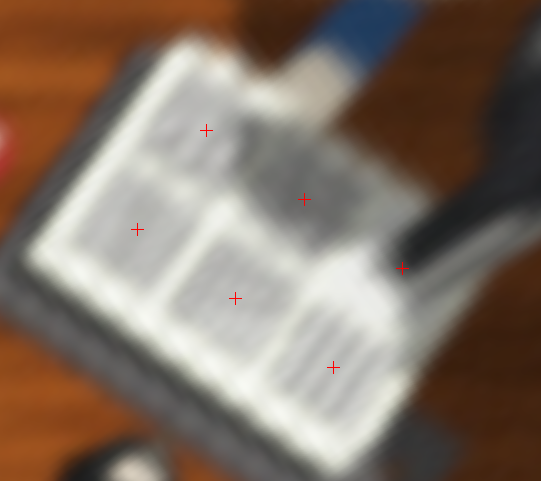

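The comparator and eraser have not moved. The fingertips rest on the smooth patch at (400,265) with about 3 N, so I'm handing in.

```bash
python3 -c "
from workcell import bot
print(bot.job_done())"
```

```text
the job is handed in; nothing more can be done
None
```

I stroked all six patches in order with closed fingertips at about 3 N, without lifting, and handed the job in at about 10.6 s with the fingertips resting on the smooth patch; in the pictures neither the comparator nor the eraser moved, and no verdict came back.

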